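# Clamp a processor cooler with a preset torque driver

### The arm

A 6-joint arm with a two-finger parallel gripper is mounted at the origin on a cart in front of the work surface, level with it; the furniture and walls round the work are solid. World frame = base frame: x ahead of the robot, y to its left, z up, the work surface at z = 0. Lengths are in m, angles in rad, forces in N, time in s.
With the tool pointing down it reaches from about 0.35 to 0.975 m from the base axis. Payload 4.9 kg.
Tool frame: the origin (TCP) lies at the very end of the fingers, on their centre line; the grasp point (between the pads) lies 19 mm behind it (ctrl.grip_point_offset is the distance from the TCP to the grasp point, in m); z points along the fingers, y is the line along which they close (so a half turn about z gives the same grasp; the last joint's range is limited). The gripper opens to 85 mm and grips with 20 to 120 N. Pads are 22 mm wide; open, the fingers measure 114 mm over their backs; the gripper's body (76 mm by 85 mm) begins 54 mm behind the grasp point. The pads swing forward as they close: fully open they stand 13 mm farther back than shut.
Start: joints at [-0.119, 0.053, 1.613, -0, 1.476, -0.119], TCP at [0.625, 0, 0.231] pointing down, gripper open.
Joint ranges: [-3.01, 3.01], [-1.01, 2.22], [0.06, 2.58], [-1.02, 4.17], [0.09, 2.62], [-3.14, 3.14]. Speed limits (rad/s): [2.57, 2.57, 3.14, 3.14, 3.14, 3.14].

### API

Orientations are given as a rotation vector (axis times angle).
In Python, from station import ctrl gives the robot as it stands.
- The arm moves only by the tool send_rows, never from a script. Its argument "rows" is a list of rows, each a list of 3 entries, a list of its own where there are three numbers: the finger opening in cm, from 0 to 8.54, then the shift along the tool's x, y, z in cm, then the turn about the tool's z in degrees. A call has 1 to 10 rows; each row shifts and turns the commanded pose from where the row before left it, along the tool's axes as they then stand; what a row does not reach is not made up. A row lasts 1/8 s, in which the tool goes at most 62.5 mm and 10.7 degrees, less where a joint would pass 70% of its speed; a pose out of reach is approached as far as the arm can. A call with a gripper value outside its range is refused whole. The fingers move at their own pace and stop on an object; "newtons" is the grip in N (left out, the last holds). Time passes only in rows, so rows that do not move let the fingers close. It gives the time, the measured TCP pose, the force, the opening and the grip force at its end, in the units of the state.
- ctrl.get_obs(): the state, without advancing time (a new reading comes with each control period).
- ctrl.get_image(name): name is "scene" or "side" or "wrist"; returns a dict with "frame" (384x512x3 uint8, red, green, blue), "range_z" (384x512 float32, m along the optical axis (not along the pixel's ray), 0 where there is no reading), "fx", "fy", "cx", "cy" (pixels), "k1" (the pictures are not rectified: a ray, as slopes to the right and down, at radius r is drawn at 1 + k1 r^2 times it, then the intrinsics apply), "cam_to_world" (4x4, takes a point from camera to world coordinates). Camera axes: x right, y down, z forward; pixel columns grow to the right and rows downward; lengths in m; the calibration is good to about 2 mm. A picture is of the moment at which its call begins.
- ctrl.finish_job(): hands the job in; it is judged then, once.
The state is a dict: "t": time; "q": joint angles; "dq": joint speeds; "effort": joint torques, N m; "tool_pos": TCP position; "tool_rot": TCP orientation; "contact_force": force on the tool from outside, world axes, zero at the start; "wrist_torque": the same for the moment, N m; "opening": finger opening in m; "grip_force": force on a finger pad.
Only numpy, scipy, OpenCV 4.12 (cv2) and the standard library are available. Lean on these libraries where they do the work, as an engineer would, in place of code of your own. Each camera call takes 0.05 s, during which the arm holds its last target. There are 200 camera calls.

### The job

Finish mounting the cooler on the open computer: take the preset torque driver from its stand, seat its square socket fully over the square head of the pressure screw in the crossbar, and turn it clockwise until the driver clicks, then stop at once, because turning on past the click over-tightens the screw and crushes the processor. Then put the driver back upright in its stand; keep the gripper off the computer and leave everything else where it lies.

Things in the scene. Friction and masses are not known exactly. Their poses are not given: they have to be found in the camera images.
- torque_driver: Preset torque driver, a T-handle nut driver 98 mm high, 0.24 kg, upright in its stand. Black cross bar 98 mm long (driver's x), 18 mm wide (y, flat sides), 26 mm high at the top; below it a 16 mm neck 8 mm high, then a sleeve 26 mm across, a 10 mm shank and a round steel socket 26 mm across. Origin: centre of the socket's lower rim, z up the shaft. It moves with the handle.
- driver_tip (a point): Centre of the lower rim of the driver's socket. The socket has a square recess from below, 14.8 mm wide and 15.5 mm deep, its sides parallel to the driver's x and y while the handle is not broken over.
- driver_bar (a point): Centre of the cross bar, 85 mm above the rim: grip here across the 18 mm. Click: rigid up to about 0.38 N m clockwise; there the handle gives way against the shaft, its torque falling to about 0.2 N m over 0.25 rad while the screw stands still; after that it is solid again and tightens further. It resets when let go; anticlockwise it is rigid.
- driver_stand: The driver's stand, fixed; like the computer it stands on a grey-topped work board 30 mm high: a dark steel disc 72 mm across and 8 mm high with a black upright cup on it, 46 mm high in all. Origin: centre of the disc's underside. The cup is 32 mm across inside, flaring to 38 mm over its upper 8 mm; its inner floor lies 10 mm above the origin, where the driver's socket rests.
- open_pc: Open computer, fixed: a mini board on an aluminium tray 196 x 190 mm. Origin: centre of the tray's underside, on the axis of processor and pressure screw. A dark steel crossbar 108 mm long (along y), top 46 mm above the origin, bridges the cooler on two posts. Memory modules (y = -66 and -76 mm, tops 50 mm up) and rear connectors (x = +77 mm, tops 48 mm up) stand beside it.
- pressure_screw: Steel pressure screw, upright in the middle of the crossbar. Origin: on its axis, on top of its round flange (27 mm across), 52 mm above the computer's origin. Above it a square head 13 mm wide and 14 mm high, the upper 3.5 mm tapered to 9 mm, its sides parallel to the screw's x and y, which turn with it: four ways to seat the socket, each with 0.15 rad of free play either way.
- screw_seat (a point): Origin of the screw; the socket's rim rests here when fully seated. Clockwise from above tightens, against up to 0.22 N m of friction. The head stays at its height; the plunger inside comes down 3 mm a radian. The foot meets the cooler after 0.35 rad or less, then the torque grows to the driver's setting: 0.6 to 1.4 rad of handle turn from the start to the click.
- cooler: The aluminium processor cooler, 70 x 70 x 21 mm, two rows of fins with a channel 29 mm wide for the crossbar between them, lying loose on the processor under the crossbar. Origin: centre of its underside. Mass 0.35 kg.
- socket_center (a point): Centre of the processor's top face, where the cooler's underside rests, 24.6 mm above the computer's origin.
- pressure_foot: The brass foot on the screw's plunger, under the crossbar, 15 mm across, sprung; it presses on the cooler's base. About 52 N when the driver clicks. Origin: centre of its underside.
- mug: White mug, 97 mm high, at the left; not to be moved. Origin: centre of its underside.
- screwdriver: Flat screwdriver with a red 24 mm handle, 212 mm long, lying at the left; not to be moved. Origin: under its middle.
- usb_stick: USB stick, 54 x 18 x 8 mm, lying on the board behind the stand; not to be moved. Origin: under its middle.
- sd_case: Flat grey memory-card case, 42 x 36 x 8 mm, lying on the board behind the stand; not to be moved. Origin: under its middle.

How it is judged:
By the outcome, as a careful person would: the job done as asked, in the order asked, and still so for the second after the job is handed in, with the robot touching nothing.
It also fails if it takes over 64 s, if anything falls off the work surface, if the arm or the gripper's body presses on something with over 40 N, if the wrist force passes 120 N, or if a joint passes its speed limit or range.

## Working session

There is one attempt and no reset: what is moved stays moved. The work goes in short steps, Python scripts to look and compute and a tool call to move; the robot and the scene stay as the last step left them, time stands still between calls to the robot, and variables do not carry over. Pictures are saved under pics/ and viewed, at most 10 in all, crops included, and the job is handed in when it is done.

Besides the shell and the picture viewer there is one more tool, called after "Call:" in YAML: its name, and indented under it one key for each argument. send_rows: Moves the arm, as the interface text tells. Its arguments: {"type":"object","properties":{"rows":{"type":"array","items":{"type":"array"}},"newtons":{"type":"number"}},"required":["rows"]}

```bash
mkdir -p pics; ls
cat > h.py <<'E'
import numpy as np, cv2
from station import ctrl
def grab(n,save=None):
    d=ctrl.get_image(n)
    if save: cv2.imwrite('pics/'+save,cv2.cvtColor(d['frame'],cv2.COLOR_RGB2BGR))
    return d
def rays(d,uv):
    uv=np.atleast_2d(np.array(uv,float)); p=(uv-[d['cx'],d['cy']])/[d['fx'],d['fy']]
    s=p.copy()
    for _ in range(20): s=p/(1+d['k1']*(s**2).sum(1,keepdims=True))
    r=np.c_[s,np.ones(len(s))]; T=np.array(d['cam_to_world'])
    return T[:3,3], r@T[:3,:3].T
def onplane(d,uv,z):
    o,r=rays(d,uv); return o+r*((z-o[2])/r[:,2])[:,None]
def cloud(d):
    H,W=d['range_z'].shape; v,u=np.mgrid[:H,:W]; o,r=rays(d,np.c_[u.ravel(),v.ravel()])
    return (o+r*d['range_z'].reshape(-1,1)).reshape(H,W,3)
E
python3 - <<'E'
from h import *
ims=[]
for n in ('scene','wrist'):
    d=grab(n); ims.append(d['frame']); np.savez('/tmp/'+n,**d)
    print(n,np.round(d['cam_to_world'],3).tolist(),d['fx'],d['k1'])
d=grab('side'); np.savez('/tmp/side',**d)
for n in ('scene','side','wrist'):
    cv2.imwrite(f'pics/{n}0.png',cv2.cvtColor(np.load(f'/tmp/{n}.npz')['frame'],cv2.COLOR_RGB2BGR))
print(ctrl.get_obs())
E
```

```text
pics
scene [[0.785, -0.361, 0.504, -0.003], [-0.62, -0.43, 0.656, -0.603], [-0.02, -0.827, -0.562, 0.718], [0.0, 0.0, 0.0, 1.0]] 422.346826139468 0.03578777135119816
wrist [[1.0, 0.001, -0.001, 0.624], [0.001, -0.962, -0.273, 0.069], [-0.001, 0.273, -0.962, 0.373], [0.0, 0.0, 0.0, 1.0]] 316.51091800569037 -0.08760076362240166
{'t': 0.15, 'q': array([-1.19022772e-01,  5.32205391e-02,  1.61394837e+00, -3.98250097e-05,
        1.47599967e+00, -1.19020352e-01]), 'dq': array([ 4.08876453e-04, -1.06168524e-03, -3.11152286e-03, -6.76807598e-04,
        3.54732820e-05, -8.99562105e-05]), 'effort': array([ 5.10442842e-04, -3.94241810e+01, -3.70721948e+01, -1.15854355e-04,
        4.61802789e-03,  5.00508997e-05]), 'tool_pos': array([6.24525581e-01, 3.17586349e-05, 2.30353994e-01]), 'tool_rot': array([-2.22058103e+00, -2.22058410e+00,  1.57852609e-03]), 'contact_force': array([-0.13918005, -0.33952327,  0.217599  ]), 'wrist_torque': array([-0.01682663, -0.02023054, -0.00399359]), 'grip_force': 0.0, 'opening': 0.08547895014231943}
```

View pics/scene0.png

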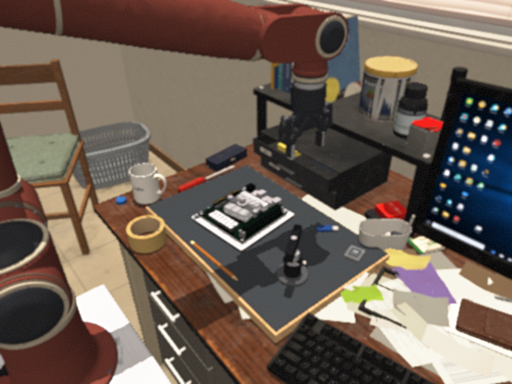

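View pics/wrist0.png

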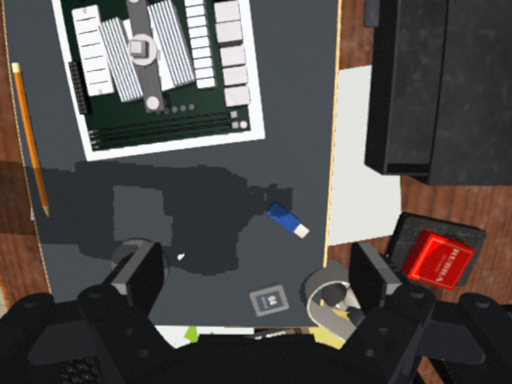

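View pics/side0.png

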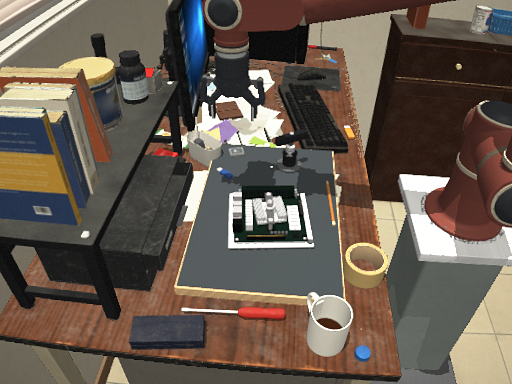

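The wrist view shows the screw head near (141,48), with the computer turned about 5°. The driver stand is near (138,258), half hidden by a finger. In the scene view the driver stands at (293,250) with its bar at about (295,235), and in the side view it is at (290,155).

Run:
```python
from h import *
L=lambda n:{k:v for k,v in np.load(f'/tmp/{n}.npz').items()}
s,d,w=L('scene'),L('side'),L('wrist')
print('stand approx',onplane(w,[138,262],.038),'screw approx',onplane(w,[141,48],.096))
for n,x in (('scene',s),('side',d),('wrist',w)):
    P=cloud(x)
    c=onplane(w,[138,262],.038)[0]
    m=(abs(P[...,0]-c[0])<.08)&(abs(P[...,1]-c[1])<.08)&(P[...,2]>.11)&(P[...,2]<.15)&(x['range_z']>0)
    q=P[m]; print(n,len(q))
    if len(q)>10:
        top=q[q[:,2]>np.percentile(q[:,2],95)-.006]
        print(' zmax',np.percentile(q[:,2],95),'allrect',cv2.minAreaRect(q[:,:2].astype(np.float32)),'top',len(top),cv2.minAreaRect(top[:,:2].astype(np.float32)))
P=cloud(w)
c=onplane(w,[141,48],.096)[0]
m=(np.linalg.norm(P[...,:2]-c[:2],axis=2)<.02)&(P[...,2]>.091)&(P[...,2]<.11)
q=P[m];print('head',len(q),q.mean(0),np.percentile(q[:,2],95),cv2.minAreaRect(q[:,:2].astype(np.float32)))
m=(w['frame'].min(2)>170).astype(np.uint8); m[:, :45]=0; m[200:]=0; m[:,280:]=0
```

```text
stand approx [[ 0.48270592 -0.11344582  0.038     ]] screw approx [[0.52826728 0.11406729 0.096     ]]
scene 376
 zmax 0.1406666159583583 allrect ((0.4814724326133728, -0.11953592300415039), (0.09871432930231094, 0.01847338303923607), 35.18031692504883) top 264 ((0.4816690981388092, -0.1194702535867691), (0.09832894057035446, 0.018048357218503952), 35.611328125)
side 320
 zmax 0.138279235340371 allrect ((0.4802045524120331, -0.11672686040401459), (0.10130317509174347, 0.02195005863904953), 34.42688751220703) top 138 ((0.4818880259990692, -0.1168956458568573), (0.09669254720211029, 0.019157899543642998), 35.417022705078125)
wrist 0
head 263 [0.52474218 0.1147074  0.09475549] 0.09676962953510675 ((0.5241165161132812, 0.11511964350938797), (0.013571172021329403, 0.01374727115035057), 85.49881744384766)
```

Call:
send_rows:
  rows:
    - [8.5,[-2.95,-3.6,0],0]
    - [8.5,[-2.95,-3.6,0],0]
    - [8.5,[-2.95,-3.6,0],0]
    - [8.5,[-2.95,-3.5,0],0]
    - [8.5,[0,0,0],9.2]
    - [8.5,[0,0,0],9.2]
    - [8.5,[0,0,0],9.2]
    - [8.5,[0,0,0],9.2]
    - [8.5,[0,0,0],9.2]
    - [8.5,[0,0,0],9.0]

```text
t: 1.4
tool_pos: [0.4817, -0.1179, 0.2309]
tool_rot: [-2.998, -0.937, 0.001]
contact_force: [0.3, 0.8, -0.5]
opening: 0.085
grip_force: 0.0
```

```bash
cat >> h.py <<'E'
from scipy.spatial.transform import Rotation as R
def tool():
    o=ctrl.get_obs(); M=R.from_rotvec(o['tool_rot']).as_matrix(); return o['tool_pos'],M,o
def yaw(M): return np.degrees(np.arctan2(M[1,1],M[0,1]))
def cmd(target,cur,M): return np.round((np.asarray(target)-cur)@M*100,2)
E
python3 - <<'E'
from h import *
d=grab('wrist','w1.png')
p,M,o=tool(); print(p,yaw(M),M[2].round(3),o['q'].round(3),ctrl.grip_point_offset)
P=cloud(d); m=(np.linalg.norm(P[...,:2]-[.4815,-.118],axis=2)<.07)&(P[...,2]>.128)&(P[...,2]<.15)
q=P[m];print(len(q))
if len(q): print(np.median(q[:,2]),cv2.minAreaRect(q[:,:2].astype(np.float32)))
E
```

```text
[ 0.48172584 -0.11790844  0.23089683] -55.47612999386652 [-0.    -0.001 -1.   ] [-0.39  -0.263  1.906 -0.     1.499  0.578] 0.0187
2719
0.13763871275222622 ((0.4818353056907654, -0.11982304602861404), (0.09694189578294754, 0.018038449808955193), 35.2906608581543)
```

Call:
send_rows:
  rows:
    - [8.5,[-0.06,0.1,3.0],-0.8]
    - [8.5,[0,0,3.0],0]
    - [8.5,[0,0,3.0],0]
    - [8.5,[0,0,2.5],0]
    - [8.5,[0,0,1.0],0]
    - [8.5,[0,0,0],0]
    - [4.0,[0,0,0],0]
    - [1.5,[0,0,0],0]
    - [1.0,[0,0,0],0]
    - [1.0,[0,0,0],0]
  newtons: 60

```text
t: 2.7
tool_pos: [0.4825, -0.1194, 0.107]
tool_rot: [2.988, 0.965, 0.001]
contact_force: [0.2, -1.0, -1.3]
opening: 0.0173
grip_force: 58.6
```

Run:
```python
from h import *
p,M,o=tool(); print(p,yaw(M),o['opening'],o['grip_force'],o['contact_force'],o['wrist_torque'])
```

```text
[ 0.48251006 -0.11939705  0.1069548 ] -54.19402517858915 0.01727203244639256 58.614678382873535 [ 0.21896127 -0.95571934 -1.33095577] [-0.10114254 -0.05381032  0.0371321 ]
```

Call:
send_rows:
  rows:
    - [1.0,[0,0,0],0]
    - [1.0,[0,0,-1.5],0]
    - [1.0,[0,0,-3.0],0]
    - [1.0,[0,0,-3.0],0]
    - [1.0,[0,0,-3.5],0]
    - [1.0,[0,0,0],-9.9]
    - [1.0,[0,0,0],-9.9]
    - [1.0,[0,0,0],-9.9]
    - [1.0,[0,0,0],-10]
    - [1.0,[0,0,0],-10]
  newtons: 100

```text
t: 3.95
tool_pos: [0.4816, -0.1189, 0.2162]
tool_rot: [-2.3, -2.138, 0.001]
contact_force: [0.2, -0.1, -3.3]
opening: 0.0164
grip_force: 97.7
```

Run:
```python
from h import *
p,M,o=tool(); print(p,yaw(M),o['opening'],o['grip_force'],o['contact_force'],o['wrist_torque'])
print('to above screw',cmd([.525,.115,p[2]],p,M))
P=cloud(grab('side')); Q=cloud(grab('scene'))
for X in (P,Q):
  m=(np.linalg.norm(X[...,:2]-p[:2],axis=2)<.03)&(X[...,2]>.13)&(X[...,2]<.2)
  q=X[m]; print(len(q),q[:,2].min() if len(q) else 0)
  for lo,hi in((.14,.168),(.168,.18),(.18,.2)):
    k=q[(q[:,2]>lo)&(q[:,2]<hi)]
    if len(k): print(lo,len(k),k.min(0),k.max(0))
```

```text
[ 0.48156218 -0.11891821  0.21618231] -4.168426573788288 0.016351717466084024 97.6515519618988 [ 0.24329262 -0.12732017 -3.33704441] [0.0066216  0.01012885 0.02442073]
to above screw [2.365e+01 2.630e+00 1.000e-02]
143 0.14890374709368126
0.14 69 [ 0.4675243  -0.1193179   0.14890375] [ 0.49280303 -0.10004799  0.16787658]
0.168 34 [ 0.47141576 -0.12135795  0.16813814] [ 0.49029869 -0.10545989  0.17796969]
0.18 40 [ 0.46816704 -0.1148965   0.18027727] [ 0.49209362 -0.10234365  0.19994801]
215 0.148344048773143
0.14 92 [ 0.46780979 -0.13075321  0.14834405] [ 0.49177461 -0.1081409   0.16799599]
0.168 75 [ 0.46869147 -0.12960335  0.16806747] [ 0.49219123 -0.10766188  0.17988253]
0.18 48 [ 0.46784114 -0.12987443  0.1803087 ] [ 0.48727398 -0.10883877  0.19994941]
```

Call:
send_rows:
  rows:
    - [1.0,[3.6,0.6,0],0]
    - [1.0,[4,0.7,0],0]
    - [1.0,[4,0.7,0],0]
    - [1.0,[4,0.6,0],0]
    - [1.0,[0,0,0],0]
    - [1.0,[0,0,0],0]

```text
t: 4.8
tool_pos: [0.5199, 0.0341, 0.2162]
tool_rot: [-2.308, -2.131, 0.001]
contact_force: [0.6, -0.2, -3.1]
opening: 0.0164
grip_force: 97.8
```

Run:
```python
from h import *
d=grab('wrist','w2.png'); np.savez('/tmp/w2',**d)
p,M,o=tool(); print(p,yaw(M))
P=cloud(d); 
m=(np.linalg.norm(P[...,:2]-[.525,.115],axis=2)<.025)&(P[...,2]>.09)&(P[...,2]<.11)
v,u=np.nonzero(m); q=P[m]; print(len(q),np.percentile(q[:,2],[5,50,95]),u.min(),u.max(),v.min(),v.max())
t=q[q[:,2]>.0945]; print('top',cv2.minAreaRect(t[:,:2].astype(np.float32)),'all',cv2.minAreaRect(q[:,:2].astype(np.float32)))
u0,v0=int(u.mean()),int(v.mean()); c=d['frame'][max(0,v0-60):v0+60,max(0,u0-80):u0+80]
cv2.imwrite('pics/w2c.png',cv2.cvtColor(cv2.resize(c,None,fx=5,fy=5,interpolation=cv2.INTER_CUBIC),cv2.COLOR_RGB2BGR)); print(u0,v0)
```

```text
[0.51997939 0.03372992 0.21621316] -4.605109470777877
254 [0.09261199 0.09535163 0.09709103] 246 261 79 94
top ((0.5238674283027649, 0.11526346206665039), (0.010085747577250004, 0.010404299013316631), 85.4084701538086) all ((0.5238663554191589, 0.11534103751182556), (0.01175388228148222, 0.012140333652496338), 85.4501953125)
253 86
```

View pics/w2c.png

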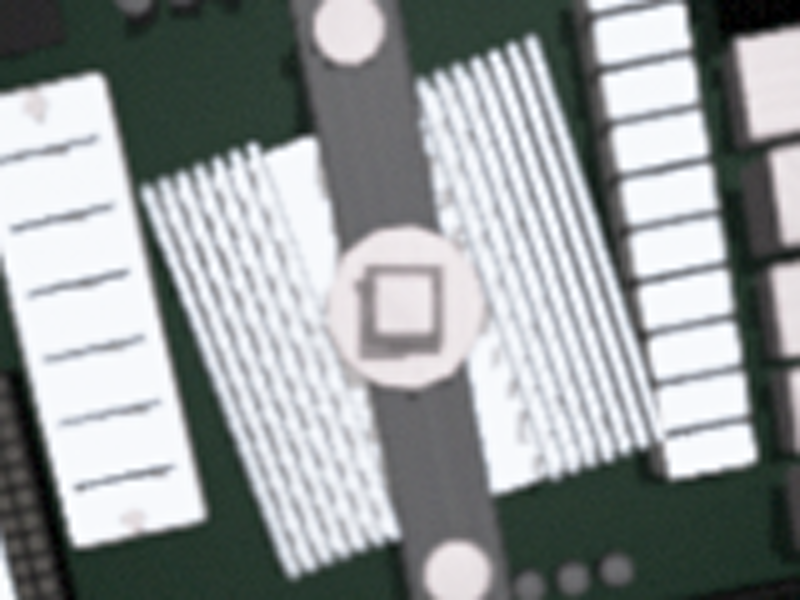

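View pics/w2.png

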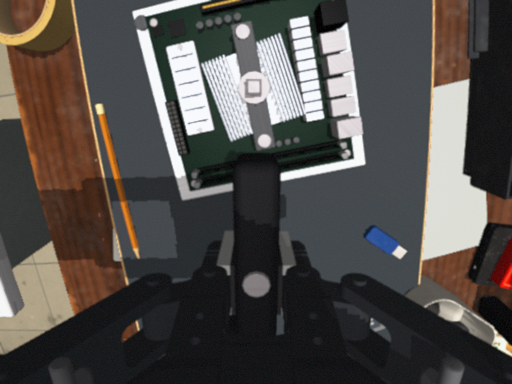

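The crop shows the screw head square at about (255,86) with its sides parallel to the image axes, so its yaw matches the tool. In the full view the bar runs along tool x, with a round cap at (257,285).

Run:
```python
from h import *
d={k:v for k,v in np.load('/tmp/w2.npz').items()}
p,M,o=tool(); P=cloud(d)
print('cap depth pt',P[285,257],'bar far pts',P[165,257],P[200,257],P[240,257])
c=onplane(d,[257,285],P[285,257][2])[0]; print('cap in tool',(c-p)@M)
m=(P[...,2]>.236)&(P[...,2]<.255); m[:150]=0; m[:,:225]=0; m[:,290:]=0
q=(P[m]-p)@M; print(len(q),q.min(0),q.max(0), 'y at far end',np.percentile(q[q[:,0]>.03][:,1],[2,50,98]))
s=onplane(d,[254.5,86],.096)[0]; print('head',s,P[85,255])
v,u=np.nonzero(np.linalg.norm(P-[.5239,.1153,.0955],axis=2)<.004); print(u.mean(),v.mean())
```

```text
cap depth pt [0.51974716 0.03342659 0.24952182] bar far pts [0.52346041 0.08085945 0.24711827] [0.52244291 0.06786031 0.24743398] [0.521198   0.0519326  0.24761148]
cap in tool [-0.00033338 -0.00022136 -0.03330845]
8910 [-0.03021499 -0.01377018 -0.03875033] [ 0.04876405  0.01330225 -0.01980965] y at far end [-0.00922983 -0.00068276  0.00768217]
head [0.52470903 0.11553765 0.096     ] [0.5251674  0.11629487 0.09559235]
253.43589743589743 86.35897435897436
```

Call:
send_rows:
  rows:
    - [1.0,[2.5,0,0],0]
    - [1.0,[3,-0.1,0],0]
    - [1.0,[2.67,-0.11,0],0]
    - [1.0,[0,0,2.0],0]
    - [1.0,[0,0,2.2],0]
    - [1.0,[0,0,0],0]
    - [1.0,[0,0,0],0]

```text
t: 5.72
tool_pos: [0.5247, 0.115, 0.1745]
tool_rot: [2.308, 2.131, -0.0]
contact_force: [-0.1, -0.7, -2.6]
opening: 0.0168
grip_force: 97.8
```

Run:
```python
from h import *
p,M,o=tool(); print(p,yaw(M),M[2],o['contact_force'],o['wrist_torque'],o['q'])
t=np.array([.5241,.1151,p[2]])-M@[-.0003,-.0004,0]; print(cmd(t,p,M))
d=grab('side','s2.png'); e=grab('scene')
P=cloud(d);Q=cloud(e)
ims=[]
for x,T in((d,'side'),(e,'scene')):
    C=np.linalg.inv(x['cam_to_world'])@np.array([.524,.115,.12,1]); uv=C[:2]/C[2]*[x['fx'],x['fy']]+[x['cx'],x['cy']]
    u,v=uv.astype(int); ims.append(cv2.resize(x['frame'][v-40:v+40,u-40:u+40],(400,400),interpolation=cv2.INTER_CUBIC))
cv2.imwrite('pics/c2.png',cv2.cvtColor(np.hstack(ims),cv2.COLOR_RGB2BGR))
```

```text
[0.52469687 0.11501806 0.17448201] -4.590714145763035 [-1.98578730e-04  9.09536983e-05 -9.99999976e-01] [-0.13546967 -0.66662006 -2.60184032] [ 0.02831152 -0.0805299  -0.0020723 ] [ 7.73276523e-02 -1.16193908e-01  1.87420257e+00 -2.14127803e-04
  1.38352531e+00  1.57490598e-01]
[ 0.03 -0.02 -0.  ]
```

View pics/c2.png

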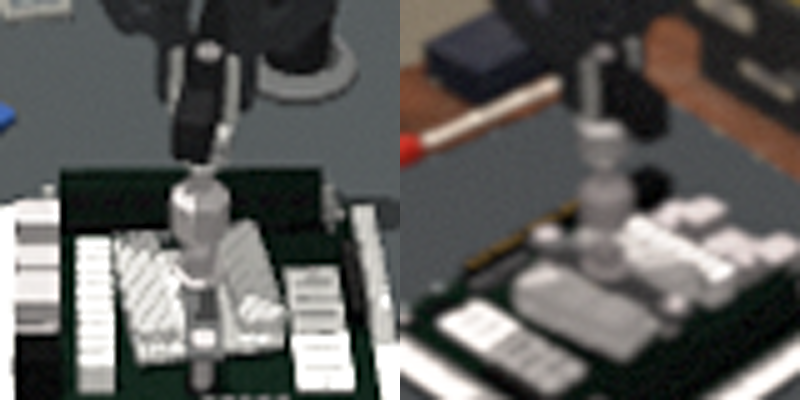

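Both views show the socket centred above the screw head.

Call:
send_rows:
  rows:
    - [1.0,[0,0,0.6],0]
    - [1.0,[0,0,0.5],0]
    - [1.0,[0,0,0.4],0]
    - [1.0,[0,0,0.3],0]
    - [1.0,[0,0,0],0]

```text
t: 6.45
tool_pos: [0.5246, 0.1153, 0.1562]
tool_rot: [2.306, 2.132, -0.002]
contact_force: [-0.0, -2.1, -1.9]
opening: 0.0164
grip_force: 98.4
```

```bash
cat > st.py <<'E'
from h import *
p,M,o=tool(); print(p.round(5),'yaw',yaw(M).round(2),'F',o['contact_force'].round(2),'T',o['wrist_torque'].round(3),'op',round(o['opening'],4),'q6',o['q'][5].round(3),'t',o['t'])
E
python3 st.py
```

```text
[0.52462 0.11531 0.15625] yaw -4.49 F [-0.01 -2.15 -1.89] T [-0.692 -0.029 -0.005] op 0.0164 q6 0.157 t 6.45
```

Call:
send_rows:
  rows:
    - [1.0,[0,0,0.3],0]
    - [1.0,[0,0,0.2],0]
    - [1.0,[0,0,0.15],0]
    - [1.0,[0,0,0.1],0]
    - [1.0,[0,0,0],0]

```text
t: 7.08
tool_pos: [0.5245, 0.1155, 0.1491]
tool_rot: [2.306, 2.132, -0.002]
contact_force: [-2.3, -5.8, 0.1]
opening: 0.0165
grip_force: 99.0
```

```bash
python3 st.py
```

```text
[0.52451 0.11552 0.14907] yaw -4.5 F [-2.31 -5.81  0.05] T [-1.219  0.304  0.06 ] op 0.0165 q6 0.157 t 7.075
```

Call:
send_rows:
  rows:
    - [1.0,[-0.06,-0.03,0],0]
    - [1.0,[0,0,0.1],0]
    - [1.0,[0,0,0],0]

```text
t: 7.45
tool_pos: [0.5245, 0.1153, 0.149]
tool_rot: [2.306, 2.132, 0.001]
contact_force: [-2.3, -4.9, 5.5]
opening: 0.0164
grip_force: 99.6
```

```bash
python3 st.py
```

```text
[0.52454 0.11534 0.14899] yaw -4.5 F [-2.27 -4.95  5.53] T [-1.056  0.534  0.036] op 0.0164 q6 0.156 t 7.45
```

Call:
send_rows:
  rows:
    - [1.0,[0,0,0],3]
    - [1.0,[0,0,0],3]
    - [1.0,[0,0,0],3]
    - [1.0,[0,0,0],3]
    - [1.0,[0,0,0],3]
    - [1.0,[0,0,0],0]

```text
t: 8.2
tool_pos: [0.5239, 0.115, 0.149]
tool_rot: [2.565, 1.813, -0.003]
contact_force: [-5.2, -5.7, 7.2]
opening: 0.0161
grip_force: 99.6
```

```bash
python3 st.py
```

```text
[0.52388 0.11496 0.14897] yaw -19.49 F [-5.19 -5.69  7.19] T [-1.351  1.004  0.141] op 0.0161 q6 0.418 t 8.2
```

Call:
send_rows:
  rows:
    - [1.0,[-0.06,-0.03,0],3]
    - [1.0,[0,0,0],3]
    - [1.0,[0,0,0],3]
    - [1.0,[0,0,0],0]

```text
t: 8.7
tool_pos: [0.5236, 0.1149, 0.149]
tool_rot: [-2.7, -1.606, 0.001]
contact_force: [-4.1, -4.6, 5.6]
opening: 0.0167
grip_force: 99.5
```

```bash
python3 st.py
```

```text
[0.52357 0.1149  0.14902] yaw -28.49 F [-4.12 -4.56  5.58] T [-1.049  0.888  0.138] op 0.0167 q6 0.575 t 8.7
```

Call:
send_rows:
  rows:
    - [1.0,[-0.05,-0.02,0],2.5]
    - [1.0,[0,0,0],2.5]
    - [1.0,[0,0,0],0]

```text
t: 9.07
tool_pos: [0.5233, 0.1149, 0.149]
tool_rot: [-2.767, -1.487, -0.0]
contact_force: [-2.4, -3.2, 5.6]
opening: 0.0165
grip_force: 99.5
```

```bash
python3 st.py
```

```text
[0.52335 0.11487 0.149  ] yaw -33.49 F [-2.43 -3.24  5.6 ] T [-0.881  0.706  0.113] op 0.0165 q6 0.661 t 9.075
```

Call:
send_rows:
  rows:
    - [1.0,[0,0,0],2]
    - [1.0,[0,0,0],2]
    - [1.0,[0,0,0],0]

```text
t: 9.45
tool_pos: [0.5233, 0.115, 0.149]
tool_rot: [-2.817, -1.39, -0.0]
contact_force: [-3.3, -3.7, 5.8]
opening: 0.0166
grip_force: 99.5
```

```bash
python3 st.py
```

```text
[0.52326 0.11496 0.14898] yaw -37.48 F [-3.31 -3.67  5.78] T [-0.795  0.752  0.165] op 0.0166 q6 0.731 t 9.45
```

Call:
send_rows:
  rows:
    - [1.0,[0,0,0],2]
    - [1.0,[0,0,0],2]
    - [1.0,[0,0,0],0]

```text
t: 9.82
tool_pos: [0.5232, 0.115, 0.149]
tool_rot: [-2.863, -1.291, 0.0]
contact_force: [-4.2, -3.4, 5.8]
opening: 0.0165
grip_force: 99.5
```

```bash
python3 st.py
```

```text
[0.5232  0.11503 0.14898] yaw -41.47 F [-4.15 -3.43  5.77] T [-0.738  0.885  0.159] op 0.0165 q6 0.801 t 9.825
```

Call:
send_rows:
  rows:
    - [1.0,[-0.02,-0.02,0],2]
    - [1.0,[0,0,0],2]
    - [1.0,[0,0,0],0]

```text
t: 10.2
tool_pos: [0.5231, 0.1151, 0.149]
tool_rot: [-2.906, -1.19, -0.001]
contact_force: [-3.2, -2.9, 4.9]
opening: 0.0168
grip_force: 99.5
```

```bash
python3 st.py
```

```text
[0.52307 0.11509 0.14901] yaw -45.47 F [-3.2  -2.86  4.94] T [-0.653  0.723  0.181] op 0.0168 q6 0.87 t 10.2
```

Call:
send_rows:
  rows:
    - [1.0,[0,0,0],2]
    - [1.0,[0,0,0],2]
    - [1.0,[0,0,0],0]

```text
t: 10.58
tool_pos: [0.523, 0.1152, 0.149]
tool_rot: [-2.946, -1.088, -0.001]
contact_force: [-3.2, -1.9, 5.6]
opening: 0.0164
grip_force: 99.5
```

```bash
python3 st.py
```

```text
[0.52301 0.11519 0.14899] yaw -49.46 F [-3.15 -1.9   5.62] T [-0.633  0.768  0.187] op 0.0164 q6 0.94 t 10.575
```

Call:
send_rows:
  rows:
    - [1.0,[0,0,0],2]
    - [1.0,[0,0,0],2]
    - [1.0,[0,0,0],0]

```text
t: 10.95
tool_pos: [0.523, 0.1153, 0.149]
tool_rot: [-2.982, -0.984, -0.0]
contact_force: [-3.7, -2.5, 5.4]
opening: 0.0165
grip_force: 99.5
```

```bash
python3 st.py
```

```text
[0.52299 0.11529 0.14901] yaw -53.46 F [-3.69 -2.46  5.42] T [-0.573  0.772  0.24 ] op 0.0165 q6 1.01 t 10.95
```

Call:
send_rows:
  rows:
    - [1.0,[0,0,0],2]
    - [1.0,[0,0,0],2]
    - [1.0,[0,0,0],0]

```text
t: 11.32
tool_pos: [0.5229, 0.1154, 0.1489]
tool_rot: [-3.014, -0.88, -0.0]
contact_force: [-4.4, -2.7, 6.0]
opening: 0.0168
grip_force: 99.5
```

```bash
python3 st.py
```

```text
[0.52289 0.11536 0.14895] yaw -57.46 F [-4.4  -2.7   5.96] T [-0.528  0.782  0.261] op 0.0168 q6 1.08 t 11.325
```

Call:
send_rows:
  rows:
    - [1.0,[0,-0.02,0],2]
    - [1.0,[0,0,0],2]
    - [1.0,[0,0,0],0]

```text
t: 11.7
tool_pos: [0.5229, 0.1155, 0.149]
tool_rot: [-3.043, -0.774, -0.0]
contact_force: [-3.2, -2.8, 5.8]
opening: 0.0162
grip_force: 99.5
```

```bash
python3 st.py
```

```text
[0.52286 0.1155  0.14898] yaw -61.45 F [-3.17 -2.8   5.8 ] T [-0.584  0.836  0.27 ] op 0.0162 q6 1.15 t 11.7
```

Call:
send_rows:
  rows:
    - [1.0,[0,0,0],2]
    - [1.0,[0,0,0],2]
    - [1.0,[0,0,0],0]

```text
t: 12.08
tool_pos: [0.5228, 0.1156, 0.149]
tool_rot: [-3.068, -0.668, -0.0]
contact_force: [-4.1, -1.9, 5.6]
opening: 0.0163
grip_force: 99.5
```

```bash
python3 st.py
```

```text
[0.52283 0.1156  0.14899] yaw -65.44 F [-4.15 -1.89  5.57] T [-0.508  0.803  0.253] op 0.0163 q6 1.219 t 12.075
```

Call:
send_rows:
  rows:
    - [1.0,[0,0,0],2]
    - [1.0,[0,0,0],0]

```text
t: 12.32
tool_pos: [0.5228, 0.1156, 0.149]
tool_rot: [-3.079, -0.614, -0.0]
contact_force: [-3.7, -2.4, 5.6]
opening: 0.0168
grip_force: 99.5
```

```bash
python3 st.py
```

```text
[0.52283 0.11561 0.14898] yaw -67.45 F [-3.73 -2.37  5.62] T [-0.448  0.735  0.321] op 0.0168 q6 1.254 t 12.325
```

Call:
send_rows:
  rows:
    - [1.0,[0,0,0],2]
    - [1.0,[0,0,0],0]

```text
t: 12.58
tool_pos: [0.5228, 0.1157, 0.149]
tool_rot: [-3.089, -0.56, -0.0]
contact_force: [-2.9, -1.3, 5.0]
opening: 0.0165
grip_force: 99.6
```

```bash
python3 st.py
```

```text
[0.52282 0.11567 0.149  ] yaw -69.45 F [-2.86 -1.3   5.04] T [-0.396  0.82   0.2  ] op 0.0165 q6 1.289 t 12.575
```

```bash
cat > av.py <<'E'
from h import *
a=[];e=[]
for _ in range(6):
    ctrl.get_image('wrist'); o=ctrl.get_obs(); a.append(o['wrist_torque'][2]); e.append(o['effort'][5])
print(np.round(a,3),np.mean(a),np.round(e,3))
E
python3 av.py; python3 st.py
```

```text
[0.312 0.288 0.284 0.272 0.293 0.338] 0.29792560556682984 [0.299 0.291 0.29  0.289 0.289 0.289]
[0.52283 0.11566 0.14899] yaw -69.44 F [-3.39 -1.72  5.24] T [-0.454  0.79   0.338] op 0.0164 q6 1.289 t 12.875
```

Call:
send_rows:
  rows:
    - [1.0,[0,0,0],2]
    - [1.0,[0,0,0],0]
    - [1.0,[0,0,0],0]

```text
t: 13.25
tool_pos: [0.5228, 0.1157, 0.149]
tool_rot: [-3.098, -0.506, 0.0]
contact_force: [-2.7, -1.1, 6.2]
opening: 0.0166
grip_force: 99.6
```

```bash
sed -i 's/range(6)/range(2)/' av.py; python3 av.py; python3 st.py
```

```text
[0.233 0.235] 0.23361935606927803 [0.264 0.264]
[0.5228  0.11571 0.14897] yaw -71.45 F [-4.12 -2.1   4.93] T [-0.381  0.845  0.235] op 0.0163 q6 1.324 t 13.35
```

Call:
send_rows:
  rows:
    - [1.0,[0,0,0],1]
    - [1.0,[0,0,0],0]

```text
t: 13.6
tool_pos: [0.5228, 0.1157, 0.149]
tool_rot: [-3.103, -0.479, 0.0]
contact_force: [-3.7, -2.7, 5.5]
opening: 0.0166
grip_force: 99.6
```

```bash
python3 av.py; python3 st.py
```

```text
[0.263 0.239] 0.2508440897329079 [0.255 0.251]
[0.5228  0.11575 0.14897] yaw -72.45 F [-3.22 -1.52  6.22] T [-0.401  0.831  0.239] op 0.0165 q6 1.342 t 13.7
```

The click is confirmed: joint 6 torque is falling at about 0.0125 N m per degree, as specified. I'll unload gently.

Call:
send_rows:
  rows:
    - [1.0,[0,0,0],-3]
    - [1.0,[0,0,0],-3]
    - [1.0,[0,0,0],0]

```text
t: 14.08
tool_pos: [0.5228, 0.1156, 0.149]
tool_rot: [-3.074, -0.642, -0.0]
contact_force: [-3.7, -1.9, 5.2]
opening: 0.0166
grip_force: 99.7
```

```bash
python3 av.py; python3 st.py
```

```text
[0.294 0.333] 0.313792804738257 [0.312 0.324]
[0.52286 0.11561 0.14901] yaw -66.44 F [-3.24 -2.19  5.99] T [-0.508  0.795  0.333] op 0.0168 q6 1.237 t 14.175
```

Call:
send_rows:
  rows:
    - [1.0,[0,0,0],-3]
    - [1.0,[0,0,0],-3]
    - [1.0,[0,0,0],0]

```text
t: 14.55
tool_pos: [0.5229, 0.1155, 0.149]
tool_rot: [-3.036, -0.801, -0.0]
contact_force: [-3.3, -2.5, 5.6]
opening: 0.0166
grip_force: 99.5
```

```bash
python3 av.py; python3 st.py
```

```text
[0.153 0.074] 0.11319377559953611 [0.124 0.136]
[0.52289 0.11547 0.14898] yaw -60.47 F [-3.36 -2.58  5.67] T [-0.502  0.778  0.074] op 0.0164 q6 1.132 t 14.65
```

Call:
send_rows:
  rows:
    - [1.0,[0,0,0],-2]
    - [1.0,[0,0,0],-1]
    - [1.0,[0,0,0],0]
    - [1.0,[0,0,-0.4],0]
    - [1.0,[0,0,-0.8],0]
    - [1.0,[0,0,-1.3],0]
    - [1.0,[0,0,-2.5],0]
    - [1.0,[0,0,-2.0],0]
    - [1.0,[0,0,0],0]

```text
t: 15.78
tool_pos: [0.5244, 0.1151, 0.2211]
tool_rot: [3.015, 0.879, 0.009]
contact_force: [-0.6, 0.4, -3.4]
opening: 0.0166
grip_force: 98.5
```

```bash
python3 st.py
python3 - <<'E'
from h import *
p,M,o=tool()
print(cmd([.4825,-.1194,p[2]],p,M), (np.array([.5241,.1151,0])-p)@M)
d=grab('scene'); C=np.linalg.inv(d['cam_to_world'])@np.append(p+[0,0,-.05],1); u,v=(C[:2]/C[2]*[d['fx'],d['fy']]+[d['cx'],d['cy']]).astype(int)
Q=cloud(d); s=cloud(grab('side'))
for X in(Q,s):
  q=X[(np.linalg.norm(X[...,:2]-p[:2],axis=2)<.03)&(X[...,2]>.14)&(X[...,2]<.17)]; print(len(q),q.min(0),q.max(0))
E
```

```text
[0.52442 0.11507 0.22107] yaw -57.49 F [-0.59  0.37 -3.4 ] T [-0.035  0.051 -0.019] op 0.0166 q6 1.08 t 15.775
[-16.14  17.52  -0.04] [-0.00136752 -0.00066661  0.22106076]
60 [0.51228007 0.10217816 0.15315145] [0.53424782 0.12324934 0.16981897]
78 [0.51184684 0.11473116 0.15098385] [0.53712353 0.12995722 0.1698117 ]
```

Call:
send_rows:
  rows:
    - [1.0,[-2.2,2.5,0],0]
    - [1.0,[-3.0,3.2,0],0]
    - [1.0,[-3.0,3.2,0],0]
    - [1.0,[-3.0,3.2,0],0]
    - [1.0,[-2.5,2.7,0],0]
    - [1.0,[-2.44,2.72,0],0]
    - [1.0,[0,0,0],0]
    - [1.0,[0,0,0],0]
    - [1.0,[0,0,0],0]

```text
t: 17.0
tool_pos: [0.4808, -0.1189, 0.2173]
tool_rot: [-3.015, -0.881, 0.001]
contact_force: [0.7, 0.3, -2.7]
opening: 0.0168
grip_force: 98.6
```

```bash
python3 st.py
python3 - <<'E'
from h import *
p,M,o=tool()
print(cmd([.4825,-.1194,p[2]],p,M))
ims=[]
for n in('side','scene'):
    x=grab(n); C=np.linalg.inv(x['cam_to_world'])@np.array([.482,-.119,.12,1]); u,v=(C[:2]/C[2]*[x['fx'],x['fy']]+[x['cx'],x['cy']]).astype(int)
    ims.append(cv2.resize(x['frame'][v-40:v+40,u-40:u+40],(400,400),interpolation=cv2.INTER_CUBIC))
    X=cloud(x); q=X[(np.linalg.norm(X[...,:2]-[.482,-.119],axis=2)<.032)&(X[...,2]>.06)&(X[...,2]<.085)]; print(n,len(q),q.min(0),q.max(0))
    q=X[(np.linalg.norm(X[...,:2]-[.482,-.119],axis=2)<.032)&(X[...,2]>.155)&(X[...,2]<.168)]; print(n,len(q),q.min(0),q.max(0))
cv2.imwrite('pics/c3.png',cv2.cvtColor(np.hstack(ims),cv2.COLOR_RGB2BGR))
E
```

```text
[ 0.48083 -0.11885  0.21725] yaw -57.43 F [ 0.74  0.34 -2.72] T [-0.018  0.004 -0.002] op 0.0168 q6 0.609 t 17.0
[ 0.11  0.14 -0.  ]
side 147 [ 0.46163443 -0.14073577  0.06006413] [ 0.5014449  -0.09799267  0.07930301]
side 44 [ 0.46802995 -0.11592233  0.15523053] [ 0.49280371 -0.09986249  0.16793631]
scene 259 [ 0.46158515 -0.14088051  0.06004201] [ 0.50669361 -0.09643926  0.07891702]
scene 65 [ 0.46796436 -0.13152458  0.15510758] [ 0.49013729 -0.11070033  0.16797352]
```

View pics/c3.png

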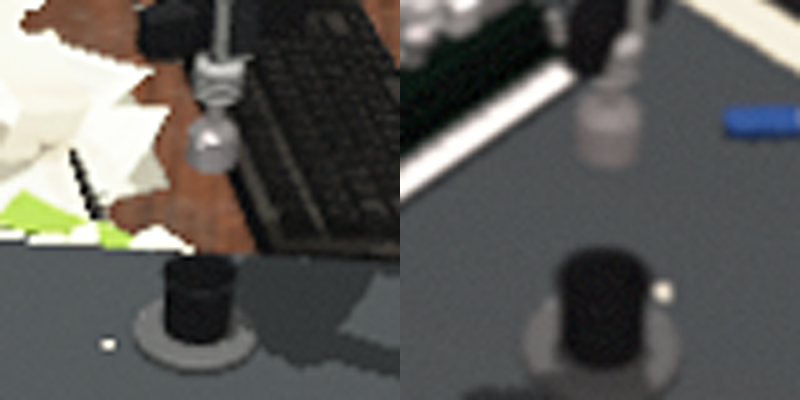

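Call:
send_rows:
  rows:
    - [1.0,[0.08,0.12,2.5],0]
    - [1.0,[0,0,2.5],0]
    - [1.0,[0,0,1.5],0]
    - [1.0,[0,0,0.8],0]
    - [1.0,[0,0,0.8],0]
    - [1.0,[0,0,0.8],0]
    - [1.0,[0,0,0],0]

```text
t: 17.98
tool_pos: [0.4819, -0.1203, 0.1283]
tool_rot: [-3.016, -0.879, 0.001]
contact_force: [-0.1, 0.3, -2.6]
opening: 0.0166
grip_force: 98.8
```

```bash
python3 st.py
```

```text
[ 0.48195 -0.12027  0.12827] yaw -57.51 F [-0.09  0.29 -2.62] T [-0.004  0.019 -0.01 ] op 0.0166 q6 0.609 t 17.975
```

In the cup (rim at about 0.061) with no contact force.

Call:
send_rows:
  rows:
    - [1.0,[0,0,0.8],0]
    - [1.0,[0,0,0.7],0]
    - [1.0,[0,0,0.4],0]
    - [1.0,[0,0,0.2],0]
    - [1.0,[0,0,0],0]

```text
t: 18.6
tool_pos: [0.4822, -0.1204, 0.1077]
tool_rot: [-3.016, -0.879, 0.0]
contact_force: [0.5, 0.7, -2.9]
opening: 0.017
grip_force: 98.8
```

```bash
python3 st.py
```

```text
[ 0.48224 -0.12036  0.1077 ] yaw -57.5 F [ 0.52  0.67 -2.85] T [ 0.003 -0.056  0.051] op 0.017 q6 0.609 t 18.6
```

Call:
send_rows:
  rows:
    - [1.0,[0,0,0.1],0]
    - [1.0,[0,0,0],0]
    - [2.5,[0,0,0],0]
    - [5.0,[0,0,0],0]
    - [7.0,[0,0,0],0]
    - [7.0,[0,0,0],0]
    - [7.0,[0,0,-2],0]
    - [7.0,[0,0,-4],0]
    - [7.0,[0,0,-5],0]
    - [7.0,[0,0,-3],0]
  newtons: 30

```text
t: 19.85
tool_pos: [0.483, -0.1207, 0.25]
tool_rot: [3.014, 0.879, 0.005]
contact_force: [-0.1, -0.5, 0.7]
opening: 0.0698
grip_force: 0.0
```

```bash
python3 st.py
python3 - <<'E'
from h import *
ims=[]
for n,c in(('side',[.482,-.119,.09,1]),('scene',[.482,-.119,.09,1]),('side',[.524,.115,.09,1])):
    x=grab(n); C=np.linalg.inv(x['cam_to_world'])@np.array(c); u,v=(C[:2]/C[2]*[x['fx'],x['fy']]+[x['cx'],x['cy']]).astype(int)
    ims.append(cv2.resize(x['frame'][v-45:v+45,u-32:u+32],(256,360),interpolation=cv2.INTER_CUBIC))
    X=cloud(x); q=X[(np.linalg.norm(X[...,:2]-[.482,-.119],axis=2)<.07)&(X[...,2]>.11)&(X[...,2]<.15)]; print(n,len(q),q[:,2].max(),cv2.minAreaRect(q[:,:2].astype(np.float32)))
cv2.imwrite('pics/c4.png',cv2.cvtColor(np.hstack(ims),cv2.COLOR_RGB2BGR))
E
```

```text
[ 0.48302 -0.12067  0.24996] yaw -57.5 F [-0.08 -0.52  0.67] T [-0.002 -0.003 -0.036] op 0.0698 q6 0.609 t 19.85
side 332 0.14139592638651166 ((0.4808635711669922, -0.11832547187805176), (0.09850147366523743, 0.022209282964468002), 30.01222801208496)
scene 383 0.14228717969273108 ((0.48090100288391113, -0.12088251113891602), (0.09714418649673462, 0.017851602286100388), 32.72272872924805)
side 326 0.13990471684083838 ((0.4814779758453369, -0.11761851608753204), (0.0974527895450592, 0.022343769669532776), 33.160072326660156)
```

View pics/c4.png

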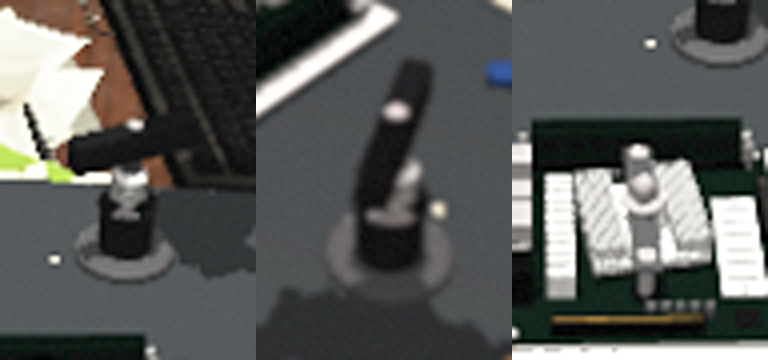

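The driver stands upright in its stand, its bar top at about the starting height, the cooler is in place under the crossbar, and the gripper is clear.

```bash
python3 -c "
from station import ctrl
print(ctrl.finish_job())"
```

```text
the job is handed in; nothing more can be done
None
```

The pressure screw was tightened to the driver's click and turning stopped about 10° into the click's 14° give, the driver is back upright in its stand, and the job is handed in (no verdict was returned).

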